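# Hold a test coupon through the splash screen's slit

### The arm

A 6-joint arm with a two-finger parallel gripper is mounted at the origin on a cart in front of the work surface, level with it; the furniture and walls round the work are solid. World frame = base frame: x ahead of the robot, y to its left, z up, the work surface at z = 0. Lengths are in m, angles in rad, forces in N, time in s.
With the tool pointing down it reaches from about 0.225 to 0.725 m from the base axis. Payload 3.1 kg.
Tool frame: the origin (TCP) lies on the centre line of the jaws, within the pads' length; the fingertips stand 22 mm ahead of it and the grasp point (between the pads) lies 3 mm ahead of it; z points along the fingers, y is the direction in which the jaws open and shut (so a half turn about z gives the same grasp; the last joint's range is limited). The gripper opens to 85 mm and grips with 20 to 120 N. Pads are 22 mm wide; open, the fingers measure 114 mm over their backs; the gripper's body (76 mm by 85 mm) begins 54 mm behind the grasp point. The pads swing forward as they close: fully open they stand 13 mm farther back than shut.
Start: joints at [-1.446, 0.048, 0.099, 1.622, 0, 1.443], TCP at [0.131, -0.508, 0.253] pointing down, gripper open.
Joint ranges: [-2.91, 2.91], [-0.99, 1.94], [-1.21, 1.42], [-2.12, 2.29], [-1.49, 1.47], [-3.14, 3.14]. Speed limits (rad/s): [2.79, 2.79, 3.14, 3.14, 3.14, 3.14].

### API

Orientations are given as a unit quaternion [x, y, z, w].
In Python, from cell import robot, optics, job gives the robot as it stands.
- The arm moves only by the tool apply_moves, never from a script. Its argument "steps" is a list of rows, each an object of numbers: "x", "y", "z": the shift along the tool's x, y, z in units of 25 mm (1.0 is 25 mm); "roll": the turn about the tool's z in units of 5 degrees (1.0 is 5 degrees); "grip": the closure in counts, from 0 (fully open) to 255 (shut). In form: [{"x": .., "y": .., "z": .., "roll": .., "grip": ..}, ...]. A call has 1 to 5 rows; each row shifts and turns the pose as measured when the row begins, along the tool's axes as they then stand; what a row does not reach is not made up. A row lasts 1/10 s, in which the tool goes at most 50 mm and 8.59 degrees, less where a joint would pass 70% of its speed; a pose out of reach is approached as far as the arm can. A call is refused whole if a number of a shift passes 1 or a number of a turn 1, either way. A call with a gripper value outside its range is refused whole. The fingers move at their own pace and stop on an object; "newtons" is the grip in N (left out, the last holds). Time passes only in rows, so rows that do not move let the fingers close. It gives the time, the measured TCP pose, the force and the opening at its end, in the units of the state.
- robot.read_state(): the state, without advancing time (a new reading comes with each control period).
- optics.grab_frame(name): name is "scene" or "top" or "wrist"; returns the picture (480x640x3 uint8, red, green, blue); there is no depth.
- optics.camera_info(name): a dict with "vfov" (degrees; the focal length in pixels is half the picture's height over the tangent of half this angle, whatever the lens; pixels are square), "cx", "cy" (the principal point, pixels), "camera_from_world" (4x4, takes a point from world to camera coordinates); the wrist camera has in their place "tool_from_camera" (4x4, takes a point from camera to tool coordinates, whose origin is the TCP and whose axes are the flange's). Camera axes: x right, y down, z forward; pixel columns grow to the right and rows downward; lengths in m; the calibration is good to about 2 mm. A picture is of the moment at which its call begins: read the wrist's pose just before it. camera_info takes no time and is no camera call.
- job.close_job(): hands the job in, once; it reports no verdict.
The state is a dict: "time": time; "q": joint angles; "qd": joint speeds; "joint_efforts": joint torques, N m; "tool_pos": TCP position; "tool_rot": TCP orientation; "force": force on the tool from outside, world axes, zero at the start; "torque": the same for the moment, N m; "width": finger opening in m.
Only numpy, scipy, OpenCV 4.12 (cv2) and the standard library are available. Lean on these libraries where they do the work, as an engineer would, in place of code of your own. Each camera call takes 0.05 s, during which the arm holds its last target. There are 200 camera calls.

### The job

Take the long metal test coupon by its blue grip, draw it straight up out of its slot in the white rack, tilt it and pass its bare lower end through the upright orange-edged slit of the clear splash screen from the robot's side. Finish while holding it still there: the lower end hangs a few centimetres above the open mouth of the beaker behind the screen, over the middle of the mouth, the blue grip remains on the robot's side, and the coupon touches neither screen nor beaker. Leave the short coupons in the rack and do not shift the beaker, the orange-capped bottle or the stack of petri dishes.

Things in the scene. Friction and masses are not known exactly. Their poses are not given: they have to be found in the camera images.
- coupon: Long test coupon: flat aluminium strip 32 mm wide (its x), 4 mm thick (y), 240 mm long (z), about 90 g; a blue plastic grip covers its top 40 mm (32 mm wide, 12 mm thick, centre 220 mm above the origin). Origin: middle of its bare lower end; z runs along the strip to the grip, upright within a few degrees at the start, when it stands 50 mm deep in one of the rack's slots.
- coupon_top (a point): Middle of the coupon's grip end, 240 mm from its lower end.
- short_a: A short coupon with a black grip, 120 mm long in all, otherwise like the long one, standing in another slot; origin at its lower end. Stays where it is.
- short_b: A second short coupon with a black grip, the same as the first. Stays where it is.
- rack: White block 70 mm (x) by 140 mm (y) by 60 mm high, fixed, with three slots in its top at y = -40, 0 and +40 mm, each 34 mm long (x), 7 mm wide (y), 50 mm deep (floor 10 mm above the worktop). The long coupon may stand in any of them. Origin: middle of the underside. The coupons' x runs parallel to the rack's x.
- screen: Clear upright splash screen, fixed, 292 mm wide (y), 346 mm high, 5 mm thick. Origin: on the worktop below the slit, in the panel's plane; +x is square to the panel, pointing away from the robot to the beaker; z up. The slit, midway in its width, is 44 mm wide (y) and 150 mm high, from z = 125 to 275 mm, closed all round, edged in orange plastic 10 mm thick (x). Two steel feet 110 mm long (x).
- slit (a point): Centre of the slit, 200 mm above the worktop. On the way to it from the rack, a fixed white lidded pail stands near the worktop's front edge (x 0.23 to 0.47 m, y -0.10 to 0.13 m, 244 mm high): carry the coupon over or behind it.
- beaker: Loose glass beaker behind the screen, 66 mm across, 78 mm high, mouth open and about 58 mm wide inside. Origin: middle of the underside, on the worktop, 75 to 100 mm behind the panel and within 8 mm of the slit's middle plane.
- bottle_red: Bystander: loose white bottle with a red label band and an orange cap, 60 mm across, 124 mm high; origin under its middle. Not to be moved.
- petri: Bystander: loose stack of petri dishes, 63 mm across, 76 mm high; origin under its middle. Not to be moved.

How it is judged:
On the way:
1. the long coupon has been drawn up out of its slot: its lower end is above the rack's top (height (world z) of coupon above 0.062 m), for 0.1 s.
At the end, for the whole second after the job is handed in: Fingers hold the coupon still, free of screen and beaker. Lower end over 40 mm behind the panel, within 25 mm of the beaker's axis, 2 to 72 mm above its rim; grip end over 30 mm on the robot's side, within 70 mm sideways of the slit's middle. Beaker upright (horizontal distance between coupon and beaker below 0.025 m and z of coupon in the frame of beaker between 0.08 and 0.15 m and x of coupon in the frame of screen above 0.04 m and x of coupon_top in the frame of screen below -0.03 m and y of coupon_top in the frame of screen between -0.07 and 0.07 m and contact force between coupon and the fingers above 1 N and contact force between coupon and screen below 0.1 N and contact force between coupon and beaker below 0.1 N and linear speed of coupon below 0.02 m/s and angle between beaker's own z axis and vertical below 0.1 rad); the arm keeps its last pose, push and grip.
It fails at once if the beaker is shifted by more than 15 mm (distance of beaker from where it was at the start of the episode above 0.015 m).
It fails at once if a short coupon is moved by more than 15 mm (distance of any of short_a, short_b from where it was at the start of the episode above 0.015 m).
It fails at once if the orange-capped bottle or the stack of petri dishes is moved by more than 15 mm (distance of any of bottle_red, petri from where it was at the start of the episode above 0.015 m).
It also fails if it takes over 38 s, if anything falls off the work surface, if the arm or the gripper's body presses on something with over 40 N, if the wrist force passes 120 N, or if a joint passes its speed limit or range.

## Working session

There is one attempt and no reset: what is moved stays moved. The work goes in short steps, Python scripts to look and compute and a tool call to move; the robot and the scene stay as the last step left them, time stands still between calls to the robot, and variables do not carry over. Pictures are saved under pics/ and viewed, about 8 in all and at most 12, crops included, and the job is handed in when it is done.

Besides the shell and the picture viewer there is one more tool, called after "Emit:" by a JSON object that holds its "method" and its "body". apply_moves: Moves the arm, as the interface text tells. Its arguments: {"type":"object","properties":{"steps":{"type":"array","items":{"type":"object","properties":{"x":{"type":"number"},"y":{"type":"number"},"z":{"type":"number"},"roll":{"type":"number"},"grip":{"type":"number"}}}},"newtons":{"type":"number"}},"required":["steps"]}

```bash
mkdir -p pics; ls; python3 - <<'E'
from cell import robot, optics, job
import cv2, numpy as np
s=robot.read_state(); print({k:np.round(v,3).tolist() for k,v in s.items()})
for n in ["scene","top"]:
    im=optics.grab_frame(n); cv2.imwrite(f"pics/{n}0.png",im[:,:,::-1])
    i=optics.camera_info(n); print(n,i)
print(optics.camera_info("wrist"))
E
```

```text
pics
{'time': 0.0, 'q': [-1.446, 0.049, 0.098, 1.622, -0.0, 1.443], 'qd': [0.001, 0.001, 0.001, 0.002, -0.001, 0.001], 'joint_efforts': [-0.0, -33.878, 32.001, 0.02, -0.0, -0.0], 'tool_pos': [0.131, -0.508, 0.252], 'tool_rot': [0.992, 0.126, -0.0, -0.001], 'force': [-0.044, -0.135, 0.356], 'torque': [-0.072, 0.009, -0.052], 'width': 0.085}
scene {'vfov': 54.142904589819935, 'cx': 315.0951206811114, 'cy': 243.7268607847226, 'camera_from_world': array([[ 0.86076836, -0.50897109, -0.00512398, -0.46507177],
       [-0.31412591, -0.52327266, -0.79215569,  0.33300341],
       [ 0.40050311,  0.68347213, -0.61029756,  0.85209509],
       [ 0.        ,  0.        ,  0.        ,  1.        ]])}
top {'vfov': 53.71787813372162, 'cx': 320.6190100772838, 'cy': 245.3507857048341, 'camera_from_world': array([[ 0.03697821, -0.9993153 , -0.00123998,  0.03468817],
       [-0.97687517, -0.03588631, -0.21077732,  0.60183362],
       [ 0.2105885 ,  0.00900547, -0.97753332,  1.19764939],
       [ 0.        ,  0.        ,  0.        ,  1.        ]])}
{'vfov': 63.907999164604554, 'cx': 322.2737150867233, 'cy': 240.10398445582283, 'tool_from_camera': array([[ 7.91032597e-04, -9.55478393e-01, -2.95060020e-01,
         7.42309701e-02],
       [ 9.99999261e-01,  4.83391804e-04,  1.11557502e-03,
         4.50251330e-05],
       [-9.23278234e-04, -2.95060685e-01,  9.55478069e-01,
        -1.20273295e-01],
       [ 0.00000000e+00,  0.00000000e+00,  0.00000000e+00,
         1.00000000e+00]])}
```

View pics/scene0.png

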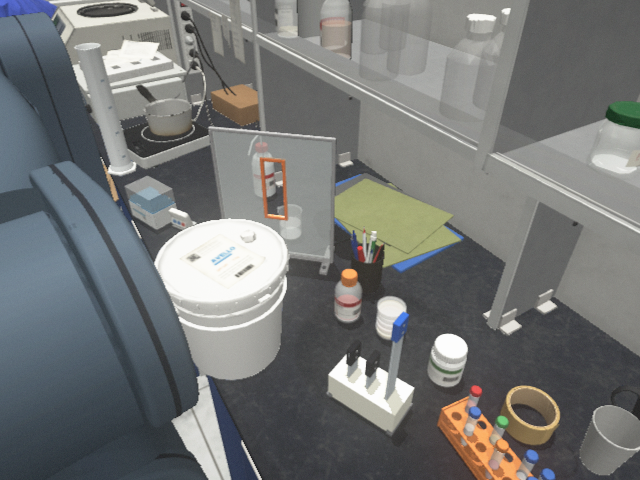

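View pics/top0.png

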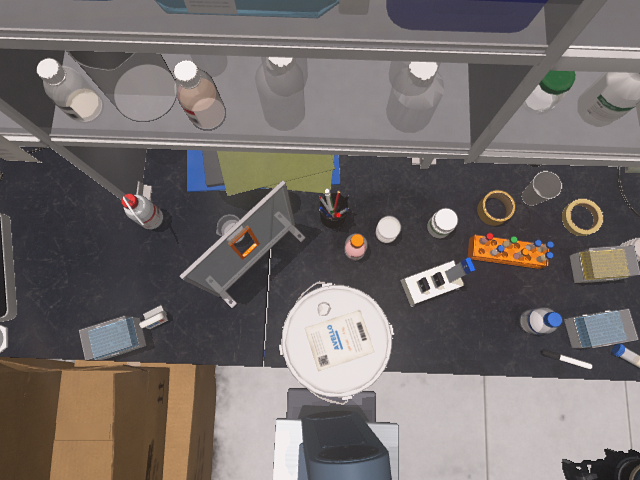

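The scene view shows the long coupon's blue grip at about (401,327). The rack is at (371,392), the orange slit at (274,189) and the beaker at (291,222). In the top view the grip is at (469,265), the rack at (433,283), the slit at (243,242) and the beaker at (228,226). The tool has no pitch, so I'll tilt the coupon by levering it on the edge of the rack slot while it pivots between the pads.

```bash
cat > h.py <<'E'
import numpy as np, cv2
from scipy.spatial.transform import Rotation as R
from cell import robot, optics, job
def cam(n):
    i=optics.camera_info(n); f=240/np.tan(np.radians(i['vfov'])/2)
    if n=='wrist':
        s=robot.read_state(); T=np.eye(4); T[:3,:3]=R.from_quat(s['tool_rot']).as_matrix(); T[:3,3]=s['tool_pos']
        W=T@i['tool_from_camera']
    else: W=np.linalg.inv(i['camera_from_world'])
    return f,i['cx'],i['cy'],W
def ray(c,p):
    f,cx,cy,W=c; d=W[:3,:3]@np.array([(p[0]-cx)/f,(p[1]-cy)/f,1]); return W[:3,3],d/np.linalg.norm(d)
def onz(c,p,z):
    o,d=ray(c,p); return o+d*(z-o[2])/d[2]
def tri(*cp):
    A=np.zeros((3,3));b=np.zeros(3);rs=[ray(*x) for x in cp]
    for o,d in rs: P=np.eye(3)-np.outer(d,d);A+=P;b+=P@o
    x=np.linalg.solve(A,b); return x,max(np.linalg.norm(np.cross(x-o,d)) for o,d in rs)
def proj(c,X):
    f,cx,cy,W=c; p=np.linalg.inv(W)@np.r_[X,1]; return p[0]/p[2]*f+cx,p[1]/p[2]*f+cy
def mask(im,lo,hi,roi):
    h=cv2.cvtColor(im,cv2.COLOR_RGB2HSV); m=cv2.inRange(h,lo,hi); k=np.zeros_like(m); x0,y0,x1,y1=roi; k[y0:y1,x0:x1]=255; return m&k
E
python3 - <<'E'
from h import *
S=cv2.imread('pics/scene0.png')[:,:,::-1].copy();T=cv2.imread('pics/top0.png')[:,:,::-1].copy()
cs,ct=cam('scene'),cam('top')
def rep(n,m):
    m=m.astype(np.uint8); p=cv2.findNonZero(m); mu=p.reshape(-1,2).mean(0); print(n,len(p),mu.round(1),cv2.boxPoints(cv2.minAreaRect(p)).round(1).tolist()); return mu
B=((100,120,60),(130,255,255)); O=((3,120,120),(20,255,255))
a=rep('blueS',mask(S,*B,(380,300,420,350))); b=rep('blueT',mask(T,*B,(455,250,480,280))); print(tri((cs,a),(ct,b)))
a=rep('orS',mask(S,*O,(250,145,300,230))); b=rep('orT',mask(T,*O,(220,220,265,265))); 
a=rep('capS',mask(S,*O,(330,260,365,290))); b=rep('capT',mask(T,*O,(340,225,370,255))); print('cap',tri((cs,a),(ct,b)))
rep('rackT',mask(T,(0,0,170),(180,60,255),(395,255,470,310)))
def crop(I,x0,y0,w,h,k): return cv2.resize(I[y0:y0+h,x0:x0+w],None,fx=k,fy=k,interpolation=cv2.INTER_CUBIC)
o=np.vstack([np.hstack([crop(T,175,175,133,100,3),crop(S,205,120,133,100,3)]),np.hstack([crop(T,390,240,100,75,4)[:,:399],crop(S,320,305,100,130,3)[:300,:300],np.zeros((300,99,3),np.uint8)])])
cv2.imwrite('pics/c1.png',o[:,:,::-1])
E
```

```text
blueS 285 [399.4 326.1] [[389.6000061035156, 339.6000061035156], [396.8999938964844, 310.5], [409.3999938964844, 313.6000061035156], [402.1000061035156, 342.79998779296875]]
blueT 129 [468.  265.1] [[460.29998779296875, 260.3999938964844], [469.5, 256.5], [475.1000061035156, 269.5], [465.8999938964844, 273.5]]
(array([ 0.52878866, -0.28064952,  0.23504502]), np.float64(0.0009381375305578123))
orS 448 [273.4 186.8] [[259.79998779296875, 158.0], [283.79998779296875, 156.60000610351562], [287.5, 218.89999389648438], [263.3999938964844, 220.3000030517578]]
orT 219 [245.1 243.9] [[228.6999969482422, 244.5], [248.60000610351562, 226.60000610351562], [261.79998779296875, 241.1999969482422], [241.89999389648438, 259.1000061035156]]
capS 257 [348.9 277.2] [[341.0, 269.0], [357.0, 269.0], [357.0, 286.0], [341.0, 286.0]]
capT 145 [356.8 240.2] [[347.1000061035156, 239.39999389648438], [358.29998779296875, 231.0], [366.0, 241.3000030517578], [354.79998779296875, 249.6999969482422]]
cap (array([ 0.6051638 , -0.035277  ,  0.11409947]), np.float64(0.0011778008294892402))
rackT 993 [431.3 282.9] [[403.8999938964844, 278.1000061035156], [453.79998779296875, 259.70001220703125], [463.20001220703125, 285.29998779296875], [413.3999938964844, 303.70001220703125]]
```

View pics/c1.png

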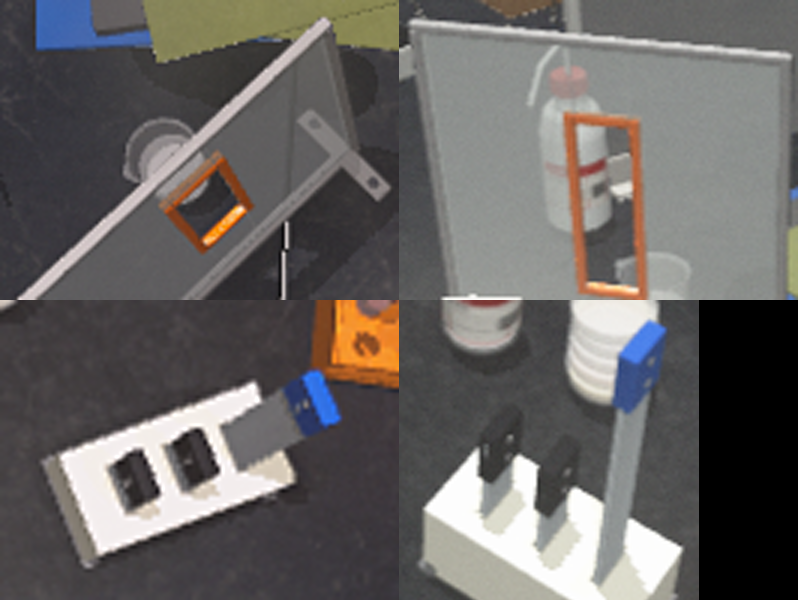

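The crops show the rack's top corners, the slit frame, the top edge of the panel and the beaker rim, centred in the scene view at about (290,208.5). The orange frame's corners are clear in both views.

```bash
python3 - <<'E'
from h import *
cs,ct=cam('scene'),cam('top')
r=[onz(ct,p,.06) for p in [(454.2,260.7),(464,285.7),(414.2,304.5),(404.5,280)]]
r=np.array(r);print('rack',r.round(4).tolist(),r.mean(0)); 
print('lens',[np.linalg.norm(r[i]-r[(i+1)%4]).round(4) for i in range(4)])
x=(r[0]-r[1])+(r[3]-r[2]); y=(r[3]-r[0])+(r[2]-r[1]); print('rack yaw',np.degrees(np.arctan2(x[1],x[0])),np.degrees(np.arctan2(-y[0],y[1])))
TL=tri((cs,(260.3,158)),(ct,(229.3,242.7)));TR=tri((cs,(285,160)),(ct,(248,226.3)));print('slit top',TL,TR)
e=[onz(ct,p,.346) for p in [(182,277),(283.3,182.3)]];print('panel top',e, (e[0]+e[1])/2,np.linalg.norm(e[0]-e[1]))
e2=[onz(cs,p,.346) for p in [(210,127.5),(335,139.5)]];print('panel top S',e2,(e2[0]+e2[1])/2,np.linalg.norm(e2[0]-e2[1]))
for E in (e,e2):
  d=E[0]-E[1]; print('yaw',np.degrees(np.arctan2(-d[0],d[1])))
print('beakerS',onz(cs,(290,208.5),.078))
print('beaker T left edge',onz(ct,(175+125/3,175+150/3),.078),'top',onz(ct,(175+165/3,175+118/3),.078))
s=robot.read_state();print(R.from_quat(s['tool_rot']).as_matrix().round(3))
E
```

```text
rack [[0.5724, -0.2987, 0.06], [0.5067, -0.3229, 0.06], [0.4527, -0.1922, 0.06], [0.516, -0.167, 0.06]] [ 0.5119557  -0.24518424  0.06      ]
lens [np.float64(0.0701), np.float64(0.1414), np.float64(0.0681), np.float64(0.1433)]
rack yaw 20.935448743962596 22.817958397072115
slit top (array([0.54993183, 0.25611481, 0.28155543]), np.float64(0.0020444483927216377)) (array([0.59056789, 0.2167706 , 0.28248397]), np.float64(0.0002996911351082247))
panel top [array([0.46357973, 0.33244347, 0.346     ]), array([0.67286539, 0.13816883, 0.346     ])] [0.56822256 0.23530615 0.346     ] 0.2855575662617136
panel top S [array([0.46472242, 0.33222834, 0.346     ]), array([0.67124477, 0.13454512, 0.346     ])] [0.5679836  0.23338673 0.346     ] 0.28588483427085976
yaw 47.13021808563093
yaw 46.25273883261226
beakerS [0.64667286 0.31326139 0.078     ]
beaker T left edge [0.64232277 0.33488633 0.078     ] top [0.67297721 0.30173342 0.078     ]
[[ 0.968  0.25  -0.   ]
 [ 0.25  -0.968  0.002]
 [ 0.    -0.002 -1.   ]]
```

Rack yaw is about 22° and screen yaw about 46.7°, with the screen origin near (0.5675, 0.2345) and the beaker near (0.64, 0.306). I'll turn the tool half a turn so the wrist camera sits on the robot's side when the coupon is at the screen.

```bash
cat >> h.py <<'E'
def plan(tgt,yaw,n,start=None):
    "rows (tool units) from current pose to world tgt, tool-x yaw deg; positive roll lowers yaw"
    if start is None:
        s=robot.read_state(); M=R.from_quat(s['tool_rot']).as_matrix(); p=np.array(s['tool_pos']); y0=np.degrees(np.arctan2(M[1,0],M[0,0]))
    else: p,y0=start
    p=np.array(p,float);tgt=np.array(tgt,float); dy=yaw-y0; dp=(tgt-p)/n
    for k in range(n):
        a=np.radians(y0+dy*k/n); x=dp@[np.cos(a),np.sin(a),0]/.025; y=dp@[np.sin(a),-np.cos(a),0]/.025
        print(k,[round(float(v),2) for v in (x,y,-dp[2]/.025,-dy/n/5)])
    return tgt,yaw
def st():
    s=robot.read_state(); M=R.from_quat(s['tool_rot']).as_matrix()
    print('t',round(s['time'],2),'p',np.round(s['tool_pos'],4),'yaw',np.degrees(np.arctan2(M[1,0],M[0,0])).round(2),'tilt',np.degrees(np.arccos(-M[2,2])).round(2),'F',np.round(s['force'],1),'w',round(s['width'],4),'q',np.round(s['q'],2)); return s
E
python3 - <<'E'
from h import *
a=plan([.131,-.508,.34],14.5+25,5)
a=plan([.515,-.285,.38],202-12,31,a)
E
```

```text
0 [-0.0, 0.0, -0.7, -1.0]
1 [-0.0, 0.0, -0.7, -1.0]
2 [-0.0, 0.0, -0.7, -1.0]
3 [-0.0, 0.0, -0.7, -1.0]
4 [-0.0, 0.0, -0.7, -1.0]
0 [0.57, 0.09, -0.05, -0.97]
1 [0.56, 0.14, -0.05, -0.97]
2 [0.54, 0.19, -0.05, -0.97]
3 [0.52, 0.23, -0.05, -0.97]
4 [0.5, 0.28, -0.05, -0.97]
5 [0.48, 0.32, -0.05, -0.97]
6 [0.45, 0.36, -0.05, -0.97]
7 [0.42, 0.39, -0.05, -0.97]
8 [0.38, 0.43, -0.05, -0.97]
9 [0.34, 0.46, -0.05, -0.97]
10 [0.3, 0.49, -0.05, -0.97]
11 [0.26, 0.51, -0.05, -0.97]
12 [0.22, 0.53, -0.05, -0.97]
13 [0.17, 0.55, -0.05, -0.97]
14 [0.13, 0.56, -0.05, -0.97]
15 [0.08, 0.57, -0.05, -0.97]
16 [0.03, 0.57, -0.05, -0.97]
17 [-0.02, 0.57, -0.05, -0.97]
18 [-0.07, 0.57, -0.05, -0.97]
19 [-0.12, 0.56, -0.05, -0.97]
20 [-0.16, 0.55, -0.05, -0.97]
21 [-0.21, 0.53, -0.05, -0.97]
22 [-0.25, 0.51, -0.05, -0.97]
23 [-0.3, 0.49, -0.05, -0.97]
24 [-0.34, 0.46, -0.05, -0.97]
25 [-0.37, 0.43, -0.05, -0.97]
26 [-0.41, 0.4, -0.05, -0.97]
27 [-0.44, 0.36, -0.05, -0.97]
28 [-0.47, 0.33, -0.05, -0.97]
29 [-0.5, 0.29, -0.05, -0.97]
30 [-0.52, 0.24, -0.05, -0.97]
```

Emit:
{"method": "apply_moves", "body": {"steps": [{"z": -0.7, "roll": -1}, {"z": -0.7, "roll": -1}, {"z": -0.7, "roll": -1}, {"z": -0.7, "roll": -1}, {"z": -0.7, "roll": -1}]}}

```text
$.steps[0]: bad value
```

Emit:
{"method": "apply_moves", "body": {"steps": [{"x": 0.57, "y": 0.09, "roll": -1}, {"x": 0.56, "y": 0.14, "roll": -1}, {"x": 0.54, "y": 0.19, "roll": -1}, {"x": 0.52, "y": 0.23, "roll": -1}, {"x": 0.5, "y": 0.28, "roll": -1}]}}

```text
$.steps[0]: bad value
```

Emit:
{"method": "apply_moves", "body": {"steps": [{"x": 0.48, "y": 0.32, "roll": -1}, {"x": 0.45, "y": 0.36, "roll": -1}, {"x": 0.42, "y": 0.39, "roll": -1}, {"x": 0.38, "y": 0.43, "roll": -1}, {"x": 0.34, "y": 0.46, "roll": -1}]}}

```text
$.steps[0]: bad value
```

Emit:
{"method": "apply_moves", "body": {"steps": [{"x": 0.3, "y": 0.49, "roll": -1}, {"x": 0.26, "y": 0.51, "roll": -1}, {"x": 0.22, "y": 0.53, "roll": -1}, {"x": 0.17, "y": 0.55, "roll": -1}, {"x": 0.13, "y": 0.56, "roll": -1}]}}

```text
$.steps[0]: bad value
```

Emit:
{"method": "apply_moves", "body": {"steps": [{"x": 0.08, "y": 0.57, "roll": -1}, {"x": 0.03, "y": 0.57, "roll": -1}, {"x": -0.02, "y": 0.57, "roll": -1}, {"x": -0.07, "y": 0.57, "roll": -1}, {"x": -0.12, "y": 0.56, "roll": -1}]}}

```text
$.steps[0]: bad value
```

```bash
python3 - <<'E'
from h import *
st(); plan([.527,-.282,.35],202,14)
E
```

```text
t 0.1 p [ 0.1312 -0.5078  0.2522] yaw 14.49 tilt 0.12 F [-0.5 -0.   0. ] w 0.0853 q [-1.45  0.05  0.1   1.62  0.    1.44]
0 [1.26, -0.34, -0.28, -2.68]
1 [1.3, -0.04, -0.28, -2.68]
2 [1.28, 0.26, -0.28, -2.68]
3 [1.18, 0.55, -0.28, -2.68]
4 [1.02, 0.81, -0.28, -2.68]
5 [0.81, 1.02, -0.28, -2.68]
6 [0.55, 1.18, -0.28, -2.68]
7 [0.26, 1.28, -0.28, -2.68]
8 [-0.04, 1.3, -0.28, -2.68]
9 [-0.34, 1.26, -0.28, -2.68]
10 [-0.63, 1.14, -0.28, -2.68]
11 [-0.87, 0.97, -0.28, -2.68]
12 [-1.07, 0.74, -0.28, -2.68]
13 [-1.21, 0.47, -0.28, -2.68]
```

Nothing moved: each row needs all five fields.

Emit:
{"method": "apply_moves", "body": {"steps": [{"x": 0, "y": 0, "z": -0.7, "roll": -1, "grip": 0}, {"x": 0, "y": 0, "z": -0.7, "roll": -1, "grip": 0}, {"x": 0, "y": 0, "z": -0.7, "roll": -1, "grip": 0}, {"x": 0, "y": 0, "z": -0.7, "roll": -1, "grip": 0}, {"x": 0, "y": 0, "z": -0.7, "roll": -1, "grip": 0}]}}

```text
time: 0.6
tool_pos: [0.1309, -0.5052, 0.3347]
tool_rot: [0.938, 0.346, 0.002, -0.009]
force: [0.3, -1.3, -0.7]
width: 0.0857
```

Emit:
{"method": "apply_moves", "body": {"steps": [{"x": 0.57, "y": 0.09, "z": 0, "roll": -1, "grip": 0}, {"x": 0.56, "y": 0.14, "z": 0, "roll": -1, "grip": 0}, {"x": 0.54, "y": 0.19, "z": 0, "roll": -1, "grip": 0}, {"x": 0.52, "y": 0.23, "z": 0, "roll": -1, "grip": 0}, {"x": 0.5, "y": 0.28, "z": 0, "roll": -1, "grip": 0}]}}

```text
time: 1.1
tool_pos: [0.1922, -0.4679, 0.3357]
tool_rot: [0.837, 0.547, 0.003, -0.008]
force: [0.2, 0.2, -0.6]
width: 0.0856
```

Emit:
{"method": "apply_moves", "body": {"steps": [{"x": 0.48, "y": 0.32, "z": 0, "roll": -1, "grip": 0}, {"x": 0.45, "y": 0.36, "z": 0, "roll": -1, "grip": 0}, {"x": 0.42, "y": 0.39, "z": 0, "roll": -1, "grip": 0}, {"x": 0.38, "y": 0.43, "z": 0, "roll": -1, "grip": 0}, {"x": 0.34, "y": 0.46, "z": 0, "roll": -1, "grip": 0}]}}

```text
time: 1.6
tool_pos: [0.2544, -0.4258, 0.333]
tool_rot: [0.692, 0.721, 0.007, -0.01]
force: [0.4, -0.6, -0.4]
width: 0.0855
```

Emit:
{"method": "apply_moves", "body": {"steps": [{"x": 0.3, "y": 0.49, "z": 0, "roll": -1, "grip": 0}, {"x": 0.26, "y": 0.51, "z": 0, "roll": -1, "grip": 0}, {"x": 0.22, "y": 0.53, "z": 0, "roll": -1, "grip": 0}, {"x": 0.17, "y": 0.55, "z": 0, "roll": -1, "grip": 0}, {"x": 0.13, "y": 0.56, "z": 0, "roll": -1, "grip": 0}]}}

```text
time: 2.1
tool_pos: [0.3151, -0.3818, 0.3303]
tool_rot: [0.512, 0.859, 0.01, -0.011]
force: [-0.3, -0.5, -0.7]
width: 0.0856
```

```bash
python3 - <<'E'
from h import *
st(); plan([.527,-.282,.35],202,20)
E
```

```text
t 2.1 p [ 0.3151 -0.3818  0.3303] yaw 118.43 tilt 1.73 F [-0.3 -0.5 -0.7] w 0.0856 q [-1.02  0.03  0.24  1.81  0.01  0.05]
0 [-0.03, 0.47, -0.04, -0.84]
1 [-0.06, 0.46, -0.04, -0.84]
2 [-0.09, 0.46, -0.04, -0.84]
3 [-0.13, 0.45, -0.04, -0.84]
4 [-0.16, 0.44, -0.04, -0.84]
5 [-0.19, 0.43, -0.04, -0.84]
6 [-0.22, 0.41, -0.04, -0.84]
7 [-0.25, 0.4, -0.04, -0.84]
8 [-0.28, 0.38, -0.04, -0.84]
9 [-0.31, 0.35, -0.04, -0.84]
10 [-0.33, 0.33, -0.04, -0.84]
11 [-0.35, 0.31, -0.04, -0.84]
12 [-0.38, 0.28, -0.04, -0.84]
13 [-0.4, 0.25, -0.04, -0.84]
14 [-0.41, 0.22, -0.04, -0.84]
15 [-0.43, 0.19, -0.04, -0.84]
16 [-0.44, 0.16, -0.04, -0.84]
17 [-0.45, 0.13, -0.04, -0.84]
18 [-0.46, 0.09, -0.04, -0.84]
19 [-0.46, 0.06, -0.04, -0.84]
```

Emit:
{"method": "apply_moves", "body": {"steps": [{"x": -0.03, "y": 0.47, "z": -0.1, "roll": -0.84, "grip": 0}, {"x": -0.06, "y": 0.46, "z": -0.1, "roll": -0.84, "grip": 0}, {"x": -0.09, "y": 0.46, "z": -0.1, "roll": -0.84, "grip": 0}, {"x": -0.13, "y": 0.45, "z": -0.1, "roll": -0.84, "grip": 0}, {"x": -0.16, "y": 0.44, "z": -0.1, "roll": -0.84, "grip": 0}]}}

```text
time: 2.6
tool_pos: [0.3697, -0.3541, 0.3399]
tool_rot: [0.339, 0.941, 0.014, -0.012]
force: [0.4, 1.5, 1.4]
width: 0.0856
```

Emit:
{"method": "apply_moves", "body": {"steps": [{"x": -0.19, "y": 0.43, "z": -0.1, "roll": -0.84, "grip": 0}, {"x": -0.22, "y": 0.41, "z": -0.1, "roll": -0.84, "grip": 0}, {"x": -0.25, "y": 0.4, "z": -0.1, "roll": -0.84, "grip": 0}, {"x": -0.28, "y": 0.38, "z": -0.1, "roll": -0.84, "grip": 0}, {"x": -0.31, "y": 0.35, "z": -0.1, "roll": -0.84, "grip": 0}]}}

```text
time: 3.1
tool_pos: [0.4239, -0.3263, 0.3496]
tool_rot: [0.154, 0.988, 0.019, -0.012]
force: [1.2, 0.9, 0.1]
width: 0.0854
```

```bash
python3 - <<'E'
from h import *
s=st(); plan([.527,-.282,.35],202,10)
im=optics.grab_frame('wrist');cv2.imwrite('pics/w1.png',im[:,:,::-1])
c=cam('wrist'); print(proj(c,[.528,-.281,.25]))
E
```

```text
t 3.1 p [ 0.4239 -0.3263  0.3496] yaw 162.33 tilt 2.51 F [1.2 0.9 0.1] w 0.0854 q [-0.79  0.17  0.42  1.87  0.02 -0.48]
0 [-0.34, 0.29, -0.0, -0.79]
1 [-0.36, 0.27, -0.0, -0.79]
2 [-0.38, 0.24, -0.0, -0.79]
3 [-0.39, 0.22, -0.0, -0.79]
4 [-0.41, 0.19, -0.0, -0.79]
5 [-0.42, 0.16, -0.0, -0.79]
6 [-0.43, 0.13, -0.0, -0.79]
7 [-0.44, 0.1, -0.0, -0.79]
8 [-0.44, 0.07, -0.0, -0.79]
9 [-0.45, 0.04, -0.0, -0.79]
(np.float64(427.25327570043356), np.float64(375.6947354050172))
```

Emit:
{"method": "apply_moves", "body": {"steps": [{"x": -0.34, "y": 0.29, "z": 0, "roll": -0.79, "grip": 0}, {"x": -0.36, "y": 0.27, "z": 0, "roll": -0.79, "grip": 0}, {"x": -0.38, "y": 0.24, "z": 0, "roll": -0.79, "grip": 0}, {"x": -0.39, "y": 0.22, "z": 0, "roll": -0.79, "grip": 0}, {"x": -0.41, "y": 0.19, "z": 0, "roll": -0.79, "grip": 0}]}}

```text
time: 3.65
tool_pos: [0.4767, -0.3032, 0.3471]
tool_rot: [-0.023, 0.999, 0.022, -0.01]
force: [0.7, 0.7, 0.3]
width: 0.0856
```

Emit:
{"method": "apply_moves", "body": {"steps": [{"x": -0.42, "y": 0.16, "z": 0, "roll": -0.79, "grip": 0}, {"x": -0.43, "y": 0.13, "z": 0, "roll": -0.79, "grip": 0}, {"x": -0.44, "y": 0.1, "z": 0, "roll": -0.79, "grip": 0}, {"x": -0.44, "y": 0.07, "z": 0, "roll": -0.79, "grip": 0}, {"x": 0, "y": 0, "z": 0, "roll": 0, "grip": 0}]}}

```text
time: 4.15
tool_pos: [0.5186, -0.2848, 0.3432]
tool_rot: [-0.162, 0.986, 0.025, -0.009]
force: [0.4, -0.5, 0.3]
width: 0.0853
```

```bash
python3 - <<'E'
from h import *
s=st(); print(R.from_quat(s['tool_rot']).as_matrix().round(3))
c=cam('wrist'); im=optics.grab_frame('wrist');cv2.imwrite('pics/w2.png',im[:,:,::-1])
print(proj(c,[.528,-.281,.25]))
m=mask(im,(100,120,60),(130,255,255),(0,0,640,480)); cs,_=cv2.findContours(m,0,2)
for k in cs:
    if cv2.contourArea(k)>300: print(cv2.contourArea(k),cv2.minAreaRect(k),cv2.boxPoints(cv2.minAreaRect(k)).round(0).tolist())
E
```

```text
t 4.15 p [ 0.5186 -0.2848  0.3432] yaw -161.28 tilt 3.09 F [ 0.4 -0.5  0.3] w 0.0853 q [-0.63  0.34  0.61  1.9   0.02 -0.95]
[[-0.947 -0.32  -0.027]
 [-0.321  0.946  0.047]
 [ 0.01   0.053 -0.999]]
(np.float64(315.0923920121745), np.float64(274.8727278944302))
1080.5 ((315.5558776855469, 269.2264709472656), (64.3483657836914, 20.70805549621582), 85.60128784179688) [[303.0, 238.0], [323.0, 236.0], [328.0, 301.0], [308.0, 302.0]]
357.0 ((58.100006103515625, 238.30001831054688), (20.87103271484375, 22.76839828491211), 71.56504821777344) [[44.0, 232.0], [66.0, 225.0], [72.0, 245.0], [51.0, 252.0]]
395.5 ((23.5, 225.0), (20.0, 25.0), 90.0) [[11.0, 215.0], [36.0, 215.0], [36.0, 235.0], [11.0, 235.0]]
392.0 ((30.50000762939453, 197.00001525878906), (21.913463592529297, 23.25510597229004), 63.43495178222656) [[15.0, 192.0], [36.0, 182.0], [46.0, 202.0], [25.0, 212.0]]
1477.5 ((58.0, 15.0), (30.0, 64.0), 90.0) [[26.0, 0.0], [90.0, 0.0], [90.0, 30.0], [26.0, 30.0]]
```

View pics/w2.png

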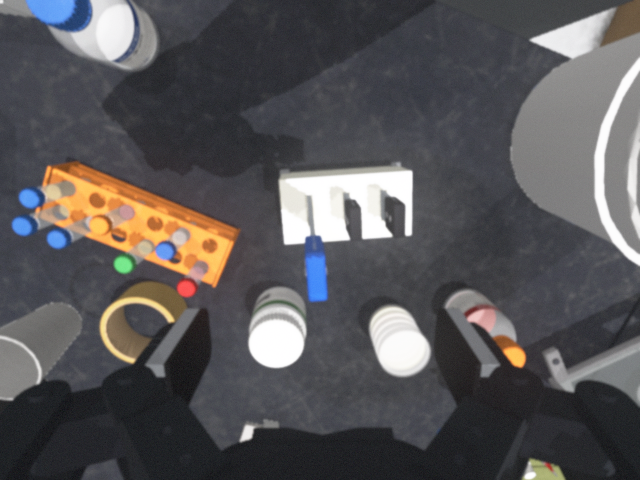

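The wrist view shows the grip blob running from (313,237) to (317,301) between the open fingers, with the rack edges turned about 3° from the image axes.

```bash
python3 - <<'E'
from h import *
c=cam('wrist')
a=onz(c,(317.5,301.5),.25); b=onz(c,(313,237),.21); print('far top',a,'near bottom',b)
v=np.array([np.cos(np.radians(22)),np.sin(np.radians(22))]); print('along',(a-b)[:2]@v, 'lat',(a-b)[:2]@[-v[1],v[0]])
ctr=a[:2]-.016*v; print('top ctr',ctr,'bottom-based ctr',b[:2]+.016*v)
for p,q in [((283,243),(411,236))]:
    A,B=onz(c,p,.06),onz(c,q,.06); d=B-A; print('rack edge yaw',np.degrees(np.arctan2(-d[0],d[1])),A,B)
plan([*((ctr+b[:2]+.016*v)/2),.31],202,5)
E
```

```text
far top [ 0.54348263 -0.27447657  0.25      ] near bottom [ 0.51603846 -0.28521074  0.21      ]
along 0.029466881018070535 lat -0.0003282155093014717
top ctr [ 0.52864769 -0.28047028] bottom-based ctr [ 0.5308734  -0.27921704]
rack edge yaw 21.024811078822484 [ 0.57236957 -0.29665378  0.06      ] [ 0.52158033 -0.16451433  0.06      ]
0 [-0.1, 0.01, 0.27, -14.53]
1 [-0.04, -0.1, 0.27, -14.53]
2 [0.08, -0.07, 0.27, -14.53]
3 [0.09, 0.06, 0.27, -14.53]
4 [-0.03, 0.1, 0.27, -14.53]
```

Emit:
{"method": "apply_moves", "body": {"steps": [{"x": -0.26, "y": -0.1, "z": 0.5, "roll": -0.3, "grip": 0}, {"x": -0.26, "y": -0.1, "z": 0.5, "roll": -0.3, "grip": 0}, {"x": 0, "y": 0, "z": 0.5, "roll": 0, "grip": 0}, {"x": 0, "y": 0, "z": 0.5, "roll": 0, "grip": 0}, {"x": 0, "y": 0, "z": 0, "roll": 0, "grip": 0}]}}

```text
time: 4.7
tool_pos: [0.5299, -0.2842, 0.2862]
tool_rot: [-0.187, 0.982, 0.026, -0.011]
force: [-0.0, 0.5, -0.1]
width: 0.0855
```

```bash
python3 - <<'E'
from h import *
s=st(); M=R.from_quat(s['tool_rot']).as_matrix(); print(M.round(3), (M.T@(np.array([.5295,-.280,.232])-s['tool_pos'])/.025).round(2))
c=cam('wrist'); im=optics.grab_frame('wrist')
m=mask(im,(100,120,60),(130,255,255),(200,150,440,480)); p=cv2.findNonZero(m).reshape(-1,2)
r=p[:,1].max(); e=p[p[:,1]>r-4]; print(r,e[:,0].min(),e[:,0].max()); f=onz(c,(e[:,0].mean(),r+.5),.25); v=np.array([np.cos(np.radians(21.5)),np.sin(np.radians(21.5))]);print('ctr',f[:2]-.016*v)
E
```

```text
t 4.7 p [ 0.5299 -0.2842  0.2862] yaw -158.39 tilt 3.26 F [-0.   0.5 -0.1] w 0.0855 q [-0.61  0.33  0.48  1.78  0.02 -0.99]
[[-0.93  -0.367 -0.031]
 [-0.368  0.928  0.048]
 [ 0.011  0.056 -0.998]] [-0.07  0.04  2.17]
334 315 339
ctr [ 0.52922405 -0.27996995]
```

Emit:
{"method": "apply_moves", "body": {"steps": [{"x": -0.04, "y": 0.02, "z": 0.75, "roll": 0, "grip": 0}, {"x": -0.03, "y": 0.02, "z": 0.75, "roll": 0, "grip": 0}, {"x": 0, "y": 0, "z": 0.67, "roll": 0, "grip": 0}, {"x": 0, "y": 0, "z": 0, "roll": 0, "grip": 255}, {"x": 0, "y": 0, "z": 0, "roll": 0, "grip": 255}], "newtons": 30}}

```text
time: 5.25
tool_pos: [0.5302, -0.2813, 0.2338]
tool_rot: [-0.187, 0.982, 0.024, -0.009]
force: [-0.4, 0.5, 0.5]
width: 0.0587
```

Emit:
{"method": "apply_moves", "body": {"steps": [{"x": 0, "y": 0, "z": 0, "roll": 0, "grip": 255}, {"x": 0, "y": 0, "z": 0, "roll": 0, "grip": 255}, {"x": 0, "y": 0, "z": 0, "roll": 0, "grip": 255}, {"x": 0, "y": 0, "z": 0, "roll": 0, "grip": 255}, {"x": 0, "y": 0, "z": 0, "roll": 0, "grip": 255}]}}

```text
time: 5.75
tool_pos: [0.5322, -0.2846, 0.2381]
tool_rot: [-0.187, 0.982, 0.02, -0.006]
force: [0.1, -0.4, -0.9]
width: 0.0118
```

```bash
python3 - <<'E'
from h import *
st()
E
```

```text
t 5.75 p [ 0.5322 -0.2846  0.2381] yaw -158.47 tilt 2.35 F [ 0.1 -0.4 -0.9] w 0.0118 q [-0.61  0.29  0.35  1.66  0.02 -0.99]
```

Gripped at 11.8 mm, which matches the grip's thickness. Next I lift until only about 10 mm of the coupon is still in the slot.

Emit:
{"method": "apply_moves", "body": {"steps": [{"x": 0, "y": 0, "z": -0.5, "roll": 0, "grip": 255}, {"x": 0, "y": 0, "z": -0.5, "roll": 0, "grip": 255}, {"x": 0, "y": 0, "z": -0.3, "roll": 0, "grip": 255}]}}

```text
time: 6.05
tool_pos: [0.5323, -0.2856, 0.2694]
tool_rot: [-0.186, 0.982, 0.021, -0.008]
force: [0.8, -0.7, -1.5]
width: 0.0114
```

```bash
python3 - <<'E'
from h import *
s=st()
im=optics.grab_frame('scene'); ct=cam('scene'); cv2.imwrite('pics/s2.png',im[:,:,::-1])
o=cv2.resize(im[240:420,300:480],None,fx=3.3,fy=3.3,interpolation=cv2.INTER_CUBIC); cv2.imwrite('pics/s2c.png',o[:,:,::-1])
E
```

```text
t 6.05 p [ 0.5323 -0.2856  0.2694] yaw -158.49 tilt 2.54 F [ 0.8 -0.7 -1.5] w 0.0114 q [-0.61  0.31  0.43  1.73  0.02 -0.99]
```

View pics/s2c.png

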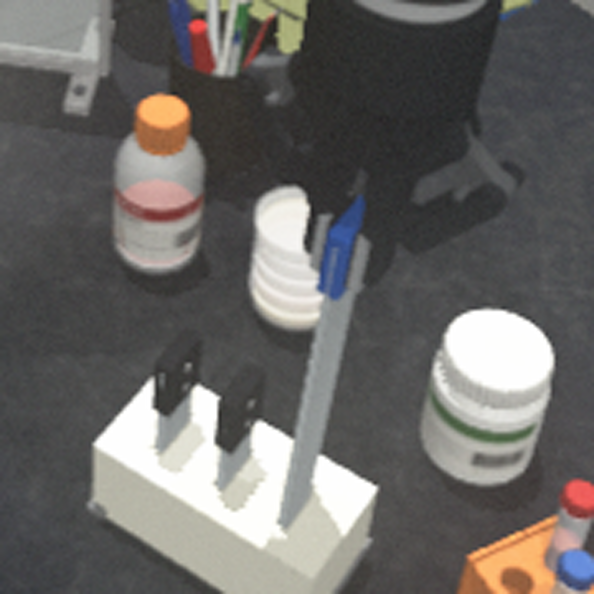

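The coupon is held and still stands in its slot. Next comes the tilt: pull it towards the robot (tool +x) along an arc so the strip's edge levers on the slot rim.

Emit:
{"method": "apply_moves", "body": {"steps": [{"x": 0, "y": 0, "z": -0.3, "roll": 0, "grip": 255}, {"x": 0.5, "y": 0, "z": 0, "roll": 0, "grip": 255}, {"x": 0.5, "y": 0, "z": 0, "roll": 0, "grip": 255}, {"x": 0.5, "y": 0, "z": 0, "roll": 0, "grip": 255}]}}

```text
time: 6.5
tool_pos: [0.4986, -0.2996, 0.2785]
tool_rot: [-0.188, 0.982, 0.021, -0.004]
force: [1.7, 0.3, -2.8]
width: 0.0118
```

```bash
cat >> h.py <<'E'
def G(th,s,D=.223):
    t=np.radians(th);L=D-s; return np.array([-.017-np.sin(t)*L+.016*np.cos(t), .063+np.cos(t)*L+.016*np.sin(t)])
def tiltstat(goals):
    s=st(); M=R.from_quat(s['tool_rot']).as_matrix(); p=np.array(s['tool_pos']); v=np.array([np.cos(np.radians(21.5)),np.sin(np.radians(21.5)),0]); w=np.array([-v[1],v[0],0])
    O=np.array([.5298,-.2805,0]); print('xp,lat,z mm',((p-O)@v*1e3).round(1),((p-O)@w*1e3).round(1),(p[2]*1e3).round(1))
    for th,d in goals:
        g=G(th,d); q=O+v*g[0]+w*((p-O)@w); q[2]=g[1]; print(th,(M.T@(q-p)/.025).round(2))
E
python3 - <<'E'
from h import *
tiltstat([(10,.009),(20,.009),(30,.01),(40,.012),(50,.014),(57,.016)])
E
```

```text
t 6.5 p [ 0.4986 -0.2996  0.2785] yaw -158.34 tilt 2.41 F [ 1.7  0.3 -2.8] w 0.0118 q [-0.67  0.25  0.37  1.73  0.02 -1.05]
xp,lat,z mm -36.0 -6.3 278.5
10 [ 0.09 -0.    0.08]
20 [ 1.56 -0.01  0.36]
30 [ 2.94 -0.03  0.92]
40 [ 4.17 -0.06  1.74]
50 [ 5.23 -0.1   2.76]
57 [ 5.83 -0.13  3.57]
```

Emit:
{"method": "apply_moves", "body": {"steps": [{"x": 0.75, "y": 0.1, "z": 0.13, "roll": 0, "grip": 255}, {"x": 0.75, "y": 0.1, "z": 0.2, "roll": 0, "grip": 255}, {"x": 0.7, "y": 0.05, "z": 0.28, "roll": 0, "grip": 255}, {"x": 0.6, "y": 0, "z": 0.3, "roll": 0, "grip": 255}]}}

```text
time: 6.9
tool_pos: [0.4276, -0.3234, 0.2581]
tool_rot: [-0.186, 0.982, 0.015, -0.0]
force: [2.0, -0.7, -0.6]
width: 0.0114
```

```bash
python3 - <<'E'
from h import *
tiltstat([(20,.009),(30,.01),(40,.012),(50,.014),(57,.016)])
E
```

```text
t 6.9 p [ 0.4276 -0.3234  0.2581] yaw -158.56 tilt 1.73 F [ 2.  -0.7 -0.6] w 0.0114 q [-0.78  0.1   0.17  1.66  0.02 -1.16]
xp,lat,z mm -110.9 -2.5 258.1
20 [-1.43  0.01 -0.45]
30 [-0.05 -0.    0.11]
40 [ 1.19 -0.03  0.92]
50 [ 2.25 -0.06  1.93]
57 [ 2.86 -0.08  2.74]
```

Emit:
{"method": "apply_moves", "body": {"steps": [{"x": 0.6, "y": 0, "z": 0.45, "roll": 0, "grip": 255}, {"x": 0.6, "y": 0, "z": 0.48, "roll": 0, "grip": 255}, {"x": 0.55, "y": 0, "z": 0.5, "roll": 0, "grip": 255}, {"x": 0.5, "y": 0, "z": 0.52, "roll": 0, "grip": 255}]}}

```text
time: 7.3
tool_pos: [0.3687, -0.3438, 0.2107]
tool_rot: [-0.183, 0.983, 0.013, 0.002]
force: [1.5, -0.4, -0.6]
width: 0.0121
```

```bash
python3 - <<'E'
from h import *
tiltstat([(40,.012),(50,.014),(57,.016),(60,.016)])
E
```

```text
t 7.3 p [ 0.3687 -0.3438  0.2107] yaw -158.87 tilt 1.53 F [ 1.5 -0.4 -0.6] w 0.0121 q [-0.89  0.01 -0.03  1.56  0.02 -1.26]
xp,lat,z mm -173.1 0.1 210.7
40 [-1.32  0.03 -0.95]
50 [-0.25  0.    0.05]
57 [ 0.36 -0.02  0.86]
60 [ 0.62 -0.03  1.21]
```

Emit:
{"method": "apply_moves", "body": {"steps": [{"x": 0.25, "y": 0, "z": 0.5, "roll": 0, "grip": 255}, {"x": 0.2, "y": 0, "z": 0.45, "roll": 0, "grip": 255}, {"x": 0, "y": 0, "z": 0, "roll": 0, "grip": 255}], "newtons": 70}}

```text
time: 7.6
tool_pos: [0.3539, -0.347, 0.1867]
tool_rot: [-0.18, 0.984, 0.014, 0.004]
force: [2.7, -0.5, 0.3]
width: 0.0114
```

```bash
python3 - <<'E'
from h import *
tiltstat([(57,.016),(60,.016)])
im=optics.grab_frame('scene'); 
o=cv2.resize(im[240:440,220:480],None,fx=3,fy=3,interpolation=cv2.INTER_CUBIC); cv2.imwrite('pics/s3c.png',o[:,:,::-1])
E
```

```text
t 7.6 p [ 0.3539 -0.347   0.1867] yaw -159.27 tilt 1.63 F [ 2.7 -0.5  0.3] w 0.0114 q [-0.92 -0.01 -0.1   1.51  0.02 -1.29]
xp,lat,z mm -188.1 2.6 186.7
57 [-0.25  0.01 -0.1 ]
60 [ 0.01 -0.01  0.25]
```

View pics/s3c.png

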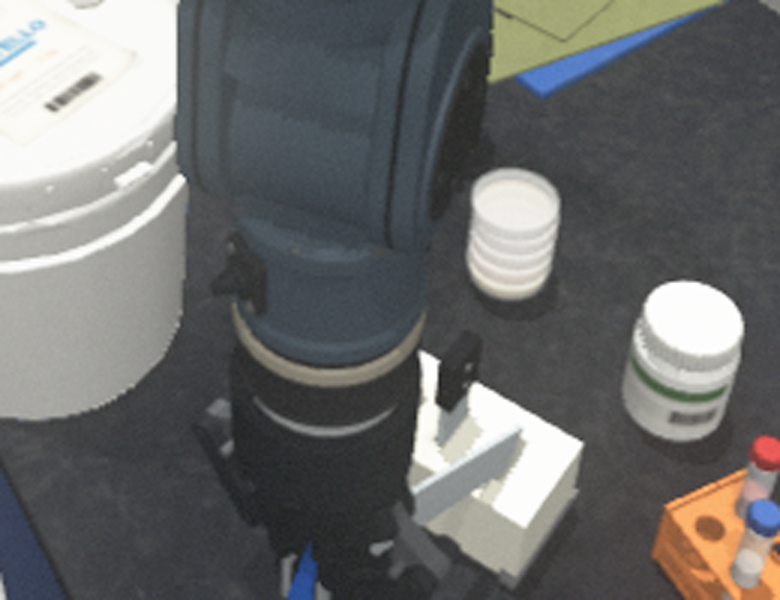

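The coupon is levered to about 58°, its lower end is just inside the slot rim, and both black coupons look undisturbed. Next I lift it clear and carry it over the pail.

Emit:
{"method": "apply_moves", "body": {"steps": [{"x": 0, "y": 0, "z": -0.5, "roll": 0, "grip": 255}, {"x": 0, "y": 0, "z": -0.9, "roll": 0, "grip": 255}, {"x": 0, "y": 0, "z": -1, "roll": 0, "grip": 255}, {"x": 0, "y": 0, "z": -1, "roll": 0, "grip": 255}, {"x": 0, "y": 0, "z": -1, "roll": 0, "grip": 255}]}}

```text
time: 8.15
tool_pos: [0.3476, -0.3466, 0.299]
tool_rot: [-0.181, 0.983, 0.019, -0.004]
force: [-0.1, -0.1, -0.4]
width: 0.011
```

Emit:
{"method": "apply_moves", "body": {"steps": [{"x": 0, "y": 0, "z": -1, "roll": 0, "grip": 255}, {"x": 0, "y": 0, "z": -1, "roll": 0, "grip": 255}, {"x": 0, "y": 0, "z": -1, "roll": 0, "grip": 255}, {"x": 0, "y": 0, "z": -1, "roll": 0, "grip": 255}, {"x": 0, "y": 0, "z": -0.9, "roll": 0, "grip": 255}]}}

```text
time: 8.65
tool_pos: [0.3453, -0.3476, 0.4319]
tool_rot: [-0.184, 0.983, 0.02, -0.009]
force: [0.2, -0.2, -1.0]
width: 0.0111
```

```bash
python3 - <<'E'
from h import *
s=st(); y0=-159; 
plan([.405,.06,.43],-133.3,24,(s['tool_pos'],np.degrees(np.arctan2(*R.from_quat(s['tool_rot']).as_matrix()[[1,0],0]))))
E
```

```text
t 8.65 p [ 0.3453 -0.3476  0.4319] yaw -158.81 tilt 2.51 F [ 0.2 -0.2 -1. ] w 0.0111 q [-0.93  0.14  0.57  2.04  0.   -1.3 ]
0 [-0.34, 0.6, 0.0, -0.21]
1 [-0.35, 0.59, 0.0, -0.21]
2 [-0.36, 0.58, 0.0, -0.21]
3 [-0.37, 0.58, 0.0, -0.21]
4 [-0.38, 0.57, 0.0, -0.21]
5 [-0.39, 0.56, 0.0, -0.21]
6 [-0.4, 0.56, 0.0, -0.21]
7 [-0.41, 0.55, 0.0, -0.21]
8 [-0.42, 0.54, 0.0, -0.21]
9 [-0.43, 0.53, 0.0, -0.21]
10 [-0.44, 0.52, 0.0, -0.21]
11 [-0.45, 0.52, 0.0, -0.21]
12 [-0.46, 0.51, 0.0, -0.21]
13 [-0.47, 0.5, 0.0, -0.21]
14 [-0.48, 0.49, 0.0, -0.21]
15 [-0.49, 0.48, 0.0, -0.21]
16 [-0.5, 0.47, 0.0, -0.21]
17 [-0.51, 0.46, 0.0, -0.21]
18 [-0.52, 0.45, 0.0, -0.21]
19 [-0.52, 0.44, 0.0, -0.21]
20 [-0.53, 0.43, 0.0, -0.21]
21 [-0.54, 0.42, 0.0, -0.21]
22 [-0.55, 0.41, 0.0, -0.21]
23 [-0.56, 0.4, 0.0, -0.21]
```

Emit:
{"method": "apply_moves", "body": {"steps": [{"x": -0.34, "y": 0.6, "z": 0, "roll": -0.21, "grip": 255}, {"x": -0.35, "y": 0.59, "z": 0, "roll": -0.21, "grip": 255}, {"x": -0.36, "y": 0.58, "z": 0, "roll": -0.21, "grip": 255}, {"x": -0.37, "y": 0.58, "z": 0, "roll": -0.21, "grip": 255}, {"x": -0.38, "y": 0.57, "z": 0, "roll": -0.21, "grip": 255}]}}

```text
time: 9.15
tool_pos: [0.3559, -0.2556, 0.4363]
tool_rot: [-0.233, 0.972, 0.021, -0.01]
force: [-0.2, 0.0, -1.0]
width: 0.011
```

Emit:
{"method": "apply_moves", "body": {"steps": [{"x": -0.39, "y": 0.56, "z": 0, "roll": -0.21, "grip": 255}, {"x": -0.4, "y": 0.56, "z": 0, "roll": -0.21, "grip": 255}, {"x": -0.41, "y": 0.55, "z": 0, "roll": -0.21, "grip": 255}, {"x": -0.42, "y": 0.54, "z": 0, "roll": -0.21, "grip": 255}, {"x": -0.43, "y": 0.53, "z": 0, "roll": -0.21, "grip": 255}]}}

```text
time: 9.65
tool_pos: [0.363, -0.1574, 0.4341]
tool_rot: [-0.284, 0.958, 0.026, -0.013]
force: [0.2, -0.4, -1.4]
width: 0.0112
```

Emit:
{"method": "apply_moves", "body": {"steps": [{"x": -0.44, "y": 0.52, "z": 0, "roll": -0.21, "grip": 255}, {"x": -0.45, "y": 0.52, "z": 0, "roll": -0.21, "grip": 255}, {"x": -0.46, "y": 0.51, "z": 0, "roll": -0.21, "grip": 255}, {"x": -0.47, "y": 0.5, "z": 0, "roll": -0.21, "grip": 255}, {"x": -0.48, "y": 0.49, "z": 0, "roll": -0.21, "grip": 255}]}}

```text
time: 10.15
tool_pos: [0.3667, -0.0601, 0.4321]
tool_rot: [-0.335, 0.942, 0.031, -0.017]
force: [-0.5, 0.9, -1.4]
width: 0.0113
```

```bash
python3 - <<'E'
from h import *
s=st(); 
plan([.405,.06,.43],-133.3,9,(s['tool_pos'],np.degrees(np.arctan2(*R.from_quat(s['tool_rot']).as_matrix()[[1,0],0]))))
E
```

```text
t 10.15 p [ 0.3667 -0.0601  0.4321] yaw -140.8 tilt 4.05 F [-0.5  0.9 -1.4] w 0.0113 q [-0.36 -0.15  0.28  2.07  0.03 -1.05]
0 [-0.47, 0.31, 0.01, -0.17]
1 [-0.47, 0.3, 0.01, -0.17]
2 [-0.48, 0.29, 0.01, -0.17]
3 [-0.48, 0.29, 0.01, -0.17]
4 [-0.49, 0.28, 0.01, -0.17]
5 [-0.49, 0.27, 0.01, -0.17]
6 [-0.49, 0.26, 0.01, -0.17]
7 [-0.5, 0.26, 0.01, -0.17]
8 [-0.5, 0.25, 0.01, -0.17]
```

Emit:
{"method": "apply_moves", "body": {"steps": [{"x": -0.47, "y": 0.31, "z": 0, "roll": -0.17, "grip": 255}, {"x": -0.47, "y": 0.3, "z": 0, "roll": -0.17, "grip": 255}, {"x": -0.48, "y": 0.29, "z": 0, "roll": -0.17, "grip": 255}, {"x": -0.48, "y": 0.29, "z": 0, "roll": -0.17, "grip": 255}, {"x": -0.49, "y": 0.28, "z": 0, "roll": -0.17, "grip": 255}]}}

```text
time: 10.65
tool_pos: [0.3794, 0.0173, 0.4292]
tool_rot: [-0.377, 0.925, 0.035, -0.021]
force: [-0.2, 0.5, -1.5]
width: 0.0109
```

Emit:
{"method": "apply_moves", "body": {"steps": [{"x": -0.49, "y": 0.27, "z": 0, "roll": -0.17, "grip": 255}, {"x": -0.49, "y": 0.26, "z": 0, "roll": -0.17, "grip": 255}, {"x": -0.45, "y": 0.25, "z": 0, "roll": -0.17, "grip": 255}, {"x": 0, "y": 0, "z": 0, "roll": 0, "grip": 255}]}}

```text
time: 11.05
tool_pos: [0.3839, 0.0636, 0.4261]
tool_rot: [-0.404, 0.914, 0.038, -0.025]
force: [-1.0, -0.2, 0.4]
width: 0.0112
```

```bash
python3 - <<'E'
from h import *
s=st(); print(R.from_quat(s['tool_rot']).as_matrix().round(3))
w=optics.grab_frame('wrist');t=optics.grab_frame('top');c=optics.grab_frame('scene')
np.savez('pics/v4.npz',w=w,t=t,c=c,pos=s['tool_pos'],rot=s['tool_rot'])
o=np.vstack([np.hstack([cv2.resize(w,(400,300)),cv2.resize(t[170:320,150:350],(400,300),interpolation=cv2.INTER_CUBIC)]),np.hstack([cv2.resize(c[100:250,180:380],(400,300),interpolation=cv2.INTER_CUBIC),np.zeros((300,400,3),np.uint8)])])
cv2.imwrite('pics/v4.png',o[:,:,::-1])
E
```

```text
t 11.05 p [0.3839 0.0636 0.4261] yaw -132.27 tilt 5.17 F [-1.  -0.2  0.4] w 0.0112 q [-0.04 -0.11  0.3   2.06  0.05 -0.88]
[[-0.673 -0.736 -0.076]
 [-0.74   0.671  0.049]
 [ 0.015  0.089 -0.996]]
```

View pics/v4.png

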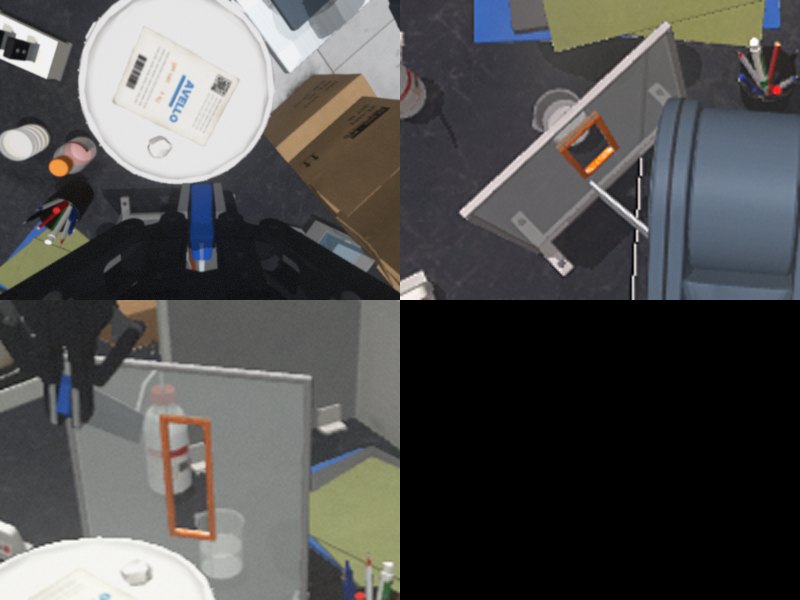

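The strip's lower end is on the robot's side and points at the slit. It sits at about px (245,261) in the top view and about (252,160) in the scene view. I'll compare that with the geometry and work out the move.

```bash
cat >> h.py <<'E'
SY=np.radians(46.7); N=np.array([np.cos(SY),np.sin(SY),0]); Wv=np.array([-N[1],N[0],0]); SO=np.array([.5675,.2345,0])
def ins(p): p=np.asarray(p)-SO; return (np.array([p@N,p@Wv,p[2]])*1e3).round(1)
def tip(th,s,D=.223):
    M=R.from_quat(s['tool_rot']).as_matrix(); t=np.radians(th)
    a=-np.sin(t)*M[:,0]+np.cos(t)*M[:,2]; return np.array(s['tool_pos'])+.003*M[:,2]+D*a, a, M
E
python3 - <<'E'
from h import *
s=robot.read_state(); cs,ct=cam('scene'),cam('top'); z=np.load('pics/v4.npz')
for th in (55,58,61):
    p,a,M=tip(th,s); print(th,'tip s',ins(p),'px top',np.round(proj(ct,p),1),'scene',np.round(proj(cs,p),1),'dir s',np.round([a@N,a@Wv,a[2]],3))
print(tri((cs,(252.5,160)),(ct,(245,261))))
print('beaker rim',ins(onz(cs,(290,208),.078)),'base',ins(onz(cs,(290.5,234.5),0)))
b=SO+.095*N
for q in (SO+np.r_[0,0,.275]+.022*Wv,SO+np.r_[0,0,.275]-.022*Wv,SO+np.r_[0,0,.125]+.022*Wv,SO+np.r_[0,0,.125]-.022*Wv): print('slit corner px',np.round(proj(cs,q),1),np.round(proj(ct,q),1))
def crop(I,x0,y0,w,h,k): return cv2.resize(I[y0:y0+h,x0:x0+w],None,fx=k,fy=k,interpolation=cv2.INTER_CUBIC)
o=np.hstack([crop(z['t'],210,200,66,100,6),crop(z['c'],240,145,66,100,6)])
cv2.imwrite('pics/c5.png',o[:,:,::-1])
E
```

```text
55 tip s [-70.7  28.9 293.5] px top [250.8 266.9] scene [249.5 168.4] dir s [ 0.81   0.062 -0.584]
58 tip s [-64.1  28.1 303.1] px top [248.3 263.7] scene [250.5 163.1] dir s [ 0.839  0.058 -0.541]
61 tip s [-58.   27.3 313.1] px top [245.9 260.6] scene [251.3 157.6] dir s [ 0.867  0.055 -0.496]
(array([0.50956691, 0.21367619, 0.30545395]), np.float64(0.0013874008714137324))
beaker rim [114.  -3.  78.] base [98.3 -5.6  0. ]
slit corner px [263.2 161.4] [232.5 243.6]
slit corner px [281.7 163.3] [247.2 230. ]
slit corner px [267.6 215.6] [243.4 256.4]
slit corner px [284.7 217.8] [256.2 244.4]
```

View pics/c5.png

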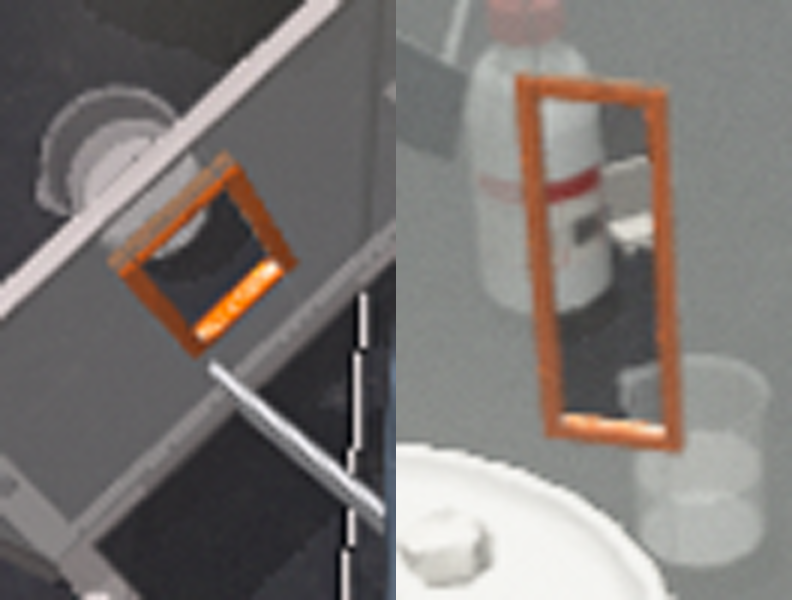

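```bash
python3 - <<'E'
from h import *
s=robot.read_state(); cs,ct=cam('scene'),cam('top')
print('beaker rim top',ins(onz(ct,(231.5,229),.078)),'scene',ins(onz(cs,(291,209.5),.078)),'base',ins(onz(cs,(291,234),0)))
p,a,M=tip(58,s)
goal=SO+.090*N-.004*Wv; goal[2]=.128
cross=goal-a*(.090/(a@N)); print('crossing at panel',ins(cross),'grip end',ins(goal-a*.24),'tcp',goal-p+s['tool_pos'],ins(goal-p+s['tool_pos']))
pre=goal-a*(.130/(a@N)); print('pre tip',ins(pre),'move units',(M.T@(pre-p)/.025).round(2),'then',(M.T@(goal-pre)/.025).round(2))
E
```

```text
beaker rim top [88.6 -6.3 78. ] scene [107.4  -7.5  78. ] base [100.8  -6.4   0. ]
crossing at panel [ -0.  -10.3 186. ] grip end [-111.4  -18.   257.7] tcp [0.51349312 0.15196985 0.25154373] [-97.1 -17.3 251.5]
pre tip [-40.  -13.1 211.7] move units [-0.99 -1.97  3.48] then [-5.25 -0.    3.28]
```

Emit:
{"method": "apply_moves", "body": {"steps": [{"x": 0, "y": -0.66, "z": 0.4, "roll": 0, "grip": 255}, {"x": 0, "y": -0.66, "z": 0.7, "roll": 0, "grip": 255}, {"x": -0.3, "y": -0.6, "z": 0.8, "roll": 0, "grip": 255}, {"x": -0.3, "y": 0, "z": 0.8, "roll": 0, "grip": 255}, {"x": -0.3, "y": 0, "z": 0.7, "roll": 0, "grip": 255}]}}

```text
time: 11.7
tool_pos: [0.4325, 0.0431, 0.3335]
tool_rot: [-0.4, 0.916, 0.034, -0.023]
force: [-0.3, 0.3, -2.2]
width: 0.0114
```

```bash
cat > n.py <<'E'
from h import *
import sys
s=st(); p,a,M=tip(58,s); goal=SO+.092*N-.003*Wv; goal[2]=.128
print('tip',ins(p),'dir',np.round([a@N,a@Wv,a[2]],3),'cross',ins(p-a*((p-SO)@N/(a@N))))
print('to goal',(M.T@(goal-p)/.025).round(2))
for d in (.13,.10,.06):
    q=goal-a*(d/(a@N)); print(d,'to pre',(M.T@(q-p)/.025).round(2))
E
python3 n.py
```

```text
t 11.7 p [0.4325 0.0431 0.3335] yaw -132.81 tilt 4.65 F [-0.3  0.3 -2.2] w 0.0114 q [-0.08 -0.08  0.13  1.85  0.04 -0.91]
tip [-44.6 -21.8 210. ] dir [ 0.84   0.049 -0.54 ] cross [ -0.  -19.1 181.3]
to goal [-5.52  0.45  3.25]
0.13 to pre [-0.27  0.45 -0.03]
0.1 to pre [-1.48  0.45  0.73]
0.06 to pre [-3.1   0.45  1.74]
```

Emit:
{"method": "apply_moves", "body": {"steps": [{"x": -0.2, "y": 0.25, "z": 0, "roll": 0, "grip": 255}, {"x": -0.3, "y": 0.2, "z": 0.1, "roll": 0, "grip": 255}, {"x": -0.4, "y": 0, "z": 0.25, "roll": 0, "grip": 255}, {"x": -0.2, "y": 0, "z": 0.15, "roll": 0, "grip": 255}]}}

```text
time: 12.1
tool_pos: [0.4426, 0.0702, 0.3175]
tool_rot: [-0.397, 0.917, 0.034, -0.025]
force: [0.3, -0.1, -1.1]
width: 0.0112
```

```bash
python3 n.py; python3 - <<'E'
from h import *
s=robot.read_state(); c=optics.grab_frame('scene'); t=optics.grab_frame('top')
def crop(I,x0,y0,w,h,k): return cv2.resize(I[y0:y0+h,x0:x0+w],None,fx=k,fy=k,interpolation=cv2.INTER_CUBIC)
o=np.hstack([crop(t,210,200,66,100,6),crop(c,230,145,66,100,6)]); cv2.imwrite('pics/c6.png',o[:,:,::-1])
p,a,M=tip(58,s); print(np.round(proj(cam('scene'),p),1),np.round(proj(cam('top'),p),1))
E
```

```text
t 12.1 p [0.4426 0.0702 0.3175] yaw -133.08 tilt 4.88 F [ 0.3 -0.1 -1.1] w 0.0112 q [-0.02 -0.05  0.12  1.82  0.04 -0.84]
tip [-18.4 -11.  193.3] dir [ 0.838  0.047 -0.544] cross [ -0.   -9.9 181.3]
to goal [-4.46  0.09  2.55]
0.13 to pre [ 0.8   0.09 -0.74]
0.1 to pre [-0.42  0.09  0.02]
0.06 to pre [-2.04  0.09  1.03]
[276.8 197.6] [254.2 246.9]
```

View pics/c6.png

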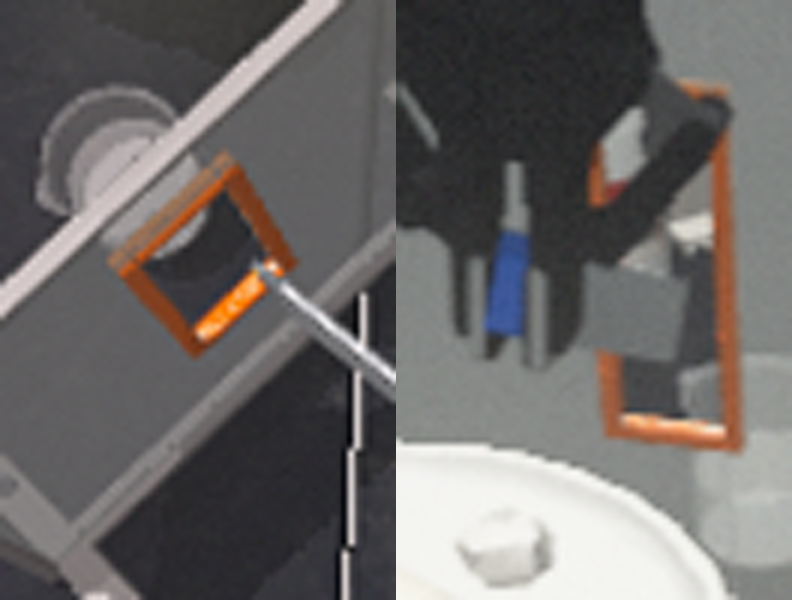

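The seen tip (277.2,198.2) agrees with the prediction (276.8,197.6), and the strip is centred enough in the slit. Inserting along its axis.

Emit:
{"method": "apply_moves", "body": {"steps": [{"x": -0.4, "y": 0.1, "z": 0.22, "roll": 0, "grip": 255}, {"x": -0.5, "y": 0.1, "z": 0.28, "roll": 0, "grip": 255}, {"x": -0.5, "y": 0, "z": 0.28, "roll": 0, "grip": 255}, {"x": -0.5, "y": 0, "z": 0.28, "roll": 0, "grip": 255}]}}

```text
time: 12.6
tool_pos: [0.4718, 0.112, 0.2913]
tool_rot: [-0.397, 0.917, 0.033, -0.023]
force: [-0.6, 0.2, -1.0]
width: 0.0111
```

```bash
python3 n.py
```

```text
t 12.6 p [0.4718 0.112  0.2913] yaw -133.1 tilt 4.64 F [-0.6  0.2 -1. ] w 0.0111 q [ 0.07  0.02  0.14  1.76  0.05 -0.75]
tip [ 32.5  -4.1 167.7] dir [ 0.84   0.045 -0.541] cross [  0.   -5.8 188.6]
to goal [-2.4  -0.09  1.55]
0.13 to pre [ 2.85 -0.09 -1.73]
0.1 to pre [ 1.64 -0.09 -0.98]
0.06 to pre [ 0.02 -0.09  0.03]
```

Emit:
{"method": "apply_moves", "body": {"steps": [{"x": -0.5, "y": 0, "z": 0.32, "roll": 0, "grip": 255}, {"x": -0.5, "y": 0, "z": 0.32, "roll": 0, "grip": 255}, {"x": -0.5, "y": 0, "z": 0.32, "roll": 0, "grip": 255}, {"x": -0.4, "y": 0, "z": 0.28, "roll": 0, "grip": 255}]}}

```text
time: 13.0
tool_pos: [0.5049, 0.1524, 0.2552]
tool_rot: [-0.398, 0.916, 0.034, -0.024]
force: [-0.5, -0.9, -0.2]
width: 0.0113
```

```bash
python3 n.py
```

```text
t 13.0 p [0.5049 0.1524 0.2552] yaw -133.0 tilt 4.74 F [-0.5 -0.9 -0.2] w 0.0113 q [ 0.14  0.12  0.17  1.69  0.05 -0.68]
tip [ 84.3   0.  131.3] dir [ 0.839  0.047 -0.542] cross [ -0.   -4.7 185.8]
to goal [-0.31 -0.13  0.12]
0.13 to pre [ 4.95 -0.13 -3.17]
0.1 to pre [ 3.73 -0.13 -2.41]
0.06 to pre [ 2.12 -0.13 -1.4 ]
```

Emit:
{"method": "apply_moves", "body": {"steps": [{"x": -0.25, "y": -0.13, "z": 0.12, "roll": 0, "grip": 255}, {"x": 0, "y": 0, "z": 0, "roll": 0, "grip": 255}]}}

```text
time: 13.2
tool_pos: [0.5118, 0.1561, 0.2491]
tool_rot: [-0.399, 0.916, 0.034, -0.026]
force: [0.3, 0.6, -1.7]
width: 0.0115
```

```bash
python3 n.py; python3 - <<'E'
from h import *
c=optics.grab_frame('scene'); t=optics.grab_frame('top')
def crop(I,x0,y0,w,h,k): return cv2.resize(I[y0:y0+h,x0:x0+w],None,fx=k,fy=k,interpolation=cv2.INTER_CUBIC)
o=np.hstack([crop(t,210,200,66,100,6),crop(c,245,145,66,100,6)]); cv2.imwrite('pics/c7.png',o[:,:,::-1])
s=st(); p,a,M=tip(58,s); print(np.round(proj(cam('scene'),p),1),np.round(proj(cam('top'),p),1),np.round(s['qd'],3))
E
```

```text
t 13.2 p [0.5118 0.1561 0.2491] yaw -132.92 tilt 4.9 F [ 0.3  0.6 -1.7] w 0.0115 q [ 0.14  0.14  0.19  1.69  0.05 -0.68]
tip [ 91.4  -1.9 124.7] dir [ 0.837  0.05  -0.545] cross [  0.   -7.3 184.1]
to goal [-0.02 -0.03 -0.14]
0.13 to pre [ 5.25 -0.03 -3.43]
0.1 to pre [ 4.03 -0.03 -2.67]
0.06 to pre [ 2.41 -0.03 -1.66]
t 13.3 p [0.5113 0.1557 0.2501] yaw -132.95 tilt 4.87 F [-0.1  0.7 -0.2] w 0.0114 q [ 0.14  0.14  0.19  1.69  0.05 -0.68]
[286.7 197.4] [226.2 225. ] [-0.005 -0.018  0.002  0.004 -0.002 -0.   ]
```

View pics/c7.png

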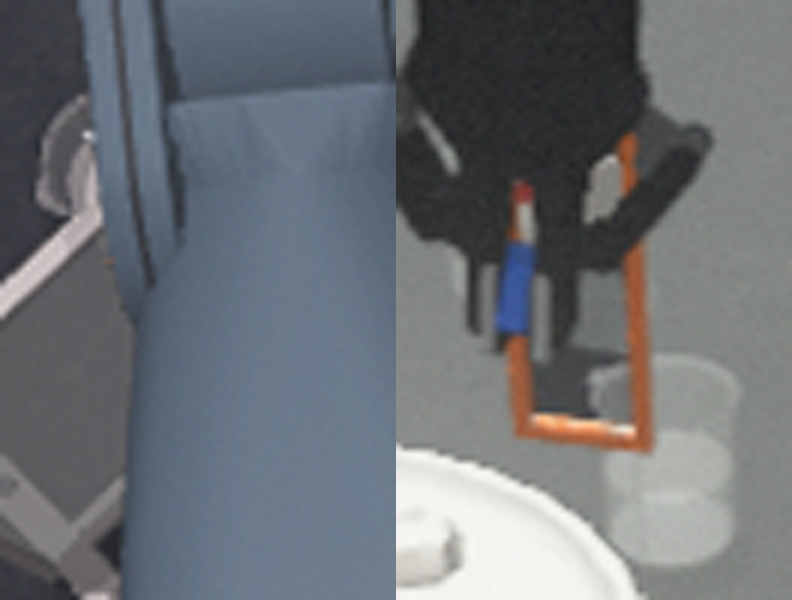

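The tip shows over the beaker in the top view (bright end at about px (225,222), predicted 226,225). In the scene view the strip passes through the slit well above the lower bar, and the wrist force is near zero. Handing in.

```bash
python3 - <<'E'
from h import *
print(job.close_job()); st()
E
```

```text
the job is handed in; nothing more can be done
None
the job is handed in; nothing more can be done
```

I handed the job in at about 13.3 s of the 38 s, with the coupon held through the slit over the beaker. The simulator gave no verdict, so the outcome rests on my own checks below.

**What I did:** I gripped the coupon by its blue grip and drew it up until about 10 mm was still in the slot. The interface has no pitch, so I tilted the coupon by levering it on the slot's rim to about 58° from vertical. I then raised the grip to 70 N, lifted the coupon clear, carried it over the pail and passed it through the slit along its own axis.

**Last checks**

All positions are in the screen's frame and estimated from the measured tool pose and the 58° tilt:

| Item | Estimate | Needed |
|---|---|---|
| Lower end behind the panel | about 91 mm | over 40 mm |
| Lower end height | about 125 mm | 80 to 150 mm |
| Lower end from the beaker's axis | about 8 mm | within 25 mm |
| Grip end on the robot's side | about 110 mm | over 30 mm |
| Strip where it crosses the slit | about 7 mm off the middle plane, 184 mm high | slit is ±22 mm, 125 to 275 mm |

- **Forces and steadiness:** the force on the tool was under 1 N with the joints almost still, so I saw no sign of contact with the screen or beaker.
- **Tip position:** the tip's place in the pictures matched the prediction within about 3 pixels in the top view. In the scene view it matched within 1 pixel before insertion.

**What disagreed or could not be checked**
- The views disagreed on how far the beaker stands behind the panel: 89 mm from the top view and 101 to 107 mm from the scene view. I took about 97 mm; the tip stays in tolerance over that whole range.
- The tool drifted about 5° off vertical. I allowed for that when placing the tip.
- In the last pictures the tip was barely visible: the arm blocked most of the top view, and it showed poorly through the panel in the scene view.
- I did not measure the bystanders or short coupons again at the end. Earlier pictures showed them undisturbed.

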